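# Put the sockets on the rail back in order of size

### The job

The four sockets stand on the wrong clips of the socket rail. Put them back in order of size: the smallest on the clip next to the hanging loop, then one size up from clip to clip, each standing upright and fully down on its stud. A stud takes only one socket, so use the empty clip (or a clear bit of bench) on the way; at the end the clip farthest from the loop is empty again.

Things in the scene. Friction and masses are not known exactly. Their poses are not given: they have to be found in the camera images.
- socket_1: The smallest of four steel hexagon sockets, upright, hexagon up, drive end down on a stud. 30 mm diameter over the wrench end (from 19 mm above the underside to the top; grip here), 27.5 mm over the drive end, 40 mm high; drive hole about 17 mm wide. Origin: centre of the underside, z up; yaw is arbitrary
- socket_2: The second smallest of four steel hexagon sockets, upright, hexagon up, drive end down on a stud. 36 mm diameter over the wrench end (from 19 mm above the underside to the top; grip here), 31 mm over the drive end, 43 mm high; drive hole about 17 mm wide. Origin: centre of the underside, z up; yaw is arbitrary
- socket_3: The second largest of four steel hexagon sockets, upright, hexagon up, drive end down on a stud. 42 mm diameter over the wrench end (from 19 mm above the underside to the top; grip here), 34 mm over the drive end, 47 mm high; drive hole about 17 mm wide. Origin: centre of the underside, z up; yaw is arbitrary
- socket_4: The largest of four steel hexagon sockets, upright, hexagon up, drive end down on a stud. 49 mm diameter over the wrench end (from 19 mm above the underside to the top; grip here), 37 mm over the drive end, 52 mm high; drive hole about 17 mm wide. Origin: centre of the underside, z up; yaw is arbitrary
- clip_1: Fixed. End clip next to the hanging loop: home of the smallest socket. Black base 30 x 40 x 6 mm with an upright steel stud 11 mm wide, pointed, 17.5 mm high. Origin: centre of the base's underside (10 mm over the bench) on the stud's axis; x along the rail away from the loop. A seated socket's origin lies 6 mm above this one; side play about 3 mm
- clip_2: Fixed. Second clip from the hanging loop: home of the second smallest socket. Black base 30 x 40 x 6 mm with an upright steel stud 11 mm wide, pointed, 17.5 mm high. Origin: centre of the base's underside (10 mm over the bench) on the stud's axis; x along the rail away from the loop. A seated socket's origin lies 6 mm above this one; side play about 3 mm
- clip_3: Fixed. Third clip from the loop, in the middle: home of the second largest socket. Black base 30 x 40 x 6 mm with an upright steel stud 11 mm wide, pointed, 17.5 mm high. Origin: centre of the base's underside (10 mm over the bench) on the stud's axis; x along the rail away from the loop. A seated socket's origin lies 6 mm above this one; side play about 3 mm
- clip_4: Fixed. Fourth clip from the loop: home of the largest socket. Black base 30 x 40 x 6 mm with an upright steel stud 11 mm wide, pointed, 17.5 mm high. Origin: centre of the base's underside (10 mm over the bench) on the stud's axis; x along the rail away from the loop. A seated socket's origin lies 6 mm above this one; side play about 3 mm
- clip_5: Fixed. Fifth clip, farthest from the loop: starts and ends empty (its socket is missing), spare place on the way. Black base 30 x 40 x 6 mm with an upright steel stud 11 mm wide, pointed, 17.5 mm high. Origin: centre of the base's underside (10 mm over the bench) on the stud's axis; x along the rail away from the loop. A seated socket's origin lies 6 mm above this one; side play about 3 mm
- rail: Fixed. Flat aluminium rail lying on the bench, 304 mm long with its black end caps, 34 mm wide, 10 mm high, with five black clips about 60 mm apart (54 to 66 mm). A small steel wire hanging loop sticks out of one end. Origin: centre of the underside, on the bench; x along the rail, away from the hanging loop, which lies at x = -165 mm
There are look-alikes about, which are no part of the job. Leave any green or red look-alike of the socket_1 alone.

How it is judged:
At the end, for the whole second after the job is handed in: Each of the four sockets stands on its own clip (smallest next to the hanging loop, then rising in size): axis within 8 mm of the stud's axis, underside on the clip's base (3 to 9 mm above the clip's origin), upright within 0.1 rad, at rest (under 0.02 m/s) (horizontal distance between socket_1 and clip_1 below 0.008 m and z of socket_1 in the frame of clip_1 between 0.003 and 0.009 m and angle between each of socket_1, socket_2, socket_3, socket_4's own z axis and vertical below 0.1 rad and linear speed of each of socket_1, socket_2, socket_3, socket_4 below 0.02 m/s and horizontal distance between socket_2 and clip_2 below 0.008 m and z of socket_2 in the frame of clip_2 between 0.003 and 0.009 m and horizontal distance between socket_3 and clip_3 below 0.008 m and z of socket_3 in the frame of clip_3 between 0.003 and 0.009 m and horizontal distance between socket_4 and clip_4 below 0.008 m and z of socket_4 in the frame of clip_4 between 0.003 and 0.009 m); the robot touches nothing.
It also fails if it takes over 112 s, if anything falls off the work surface, if the arm or the gripper's body presses on something with over 40 N, if the wrist force passes 120 N, or if a joint passes its speed limit or range.

### The arm

A 7-joint arm with a two-finger parallel gripper is mounted at the origin on a cart in front of the work surface, level with it; the furniture and walls round the work are solid. World frame = base frame: x ahead of the robot, y to its left, z up, the work surface at z = 0. Lengths are in m, angles in rad, forces in N, time in s.
With the tool pointing down it reaches from about 0.425 to 0.925 m from the base axis. Payload 6.8 kg.
Tool frame: the origin (TCP) lies at the very end of the fingers, on their centre line; the grasp point (between the pads) lies 19 mm behind it; z points along the fingers, y is the line along which they close (so a half turn about z gives the same grasp; the last joint's range is limited). The gripper opens to 85 mm and grips with 20 to 120 N. Pads are 22 mm wide; open, the fingers measure 114 mm over their backs; the gripper's body (76 mm by 85 mm) begins 54 mm behind the grasp point. The pads swing forward as they close: fully open they stand 13 mm farther back than shut.
Start: joints at [-1.281, 0.477, 0.022, 1.555, -0.011, 1.109, -0.083], TCP at [0.261, 0.622, 0.231] pointing down, gripper open.
Joint ranges: [-2.96, 2.96], [-0.34, 2.1], [-1.41, 1.46], [0.24, 2.44], [-1.37, 4.51], [0.17, 1.92], [-2.96, 2.96]. Speed limits (rad/s): [2.39, 2.39, 3.14, 3.14, 3.14, 3.14, 3.14].

### API

Orientations are given as a unit quaternion [w, x, y, z].
In Python, from station import bot gives the robot as it stands.
- The arm moves only by the tool jog_arm, never from a script. Its argument "motion" is a list of rows, each a list of 7 numbers: the turn, a rotation vector about the tool's x, y, z in rad, then the shift along the tool's x, y, z in mm, then the finger opening in mm, from 0 to 85.4. A call has 1 to 10 rows; each row is the pose to reach, as a shift and turn from the pose commanded when the call began, along the tool's axes at that moment; what a row does not reach only later rows make up. A row lasts 1/8 s, in which the tool goes at most 62.5 mm and 10.7 degrees, less where a joint would pass 70% of its speed; a pose out of reach is approached as far as the arm can. A call with a gripper value outside its range is refused whole. The fingers move at their own pace and stop on an object; "grip_force" is the grip in N (left out, the last holds). Time passes only in rows, so rows that repeat a pose let the fingers close. It gives the time, the measured TCP pose, the force, the opening and the grip force at its end, in the units of the state.
- bot.get_obs(): the state, without advancing time (a new reading comes with each control period).
- bot.read_camera(name): name is "side" or "top" or "wrist"; returns a dict with "pixels" (400x640x3 uint8, red, green, blue), "camera_matrix" (3x3 intrinsics, pixels), "T" (4x4, takes a point from camera to world coordinates); the wrist camera has in their place "tool_from_camera" (4x4, takes a point from camera to tool coordinates, whose origin is the TCP and whose axes are the flange's). Camera axes: x right, y down, z forward; pixel columns grow to the right and rows downward; lengths in m; the calibration is good to about 2 mm. A picture is of the moment at which its call begins: read the wrist's pose just before it. There is no depth.
- bot.hand_in(): hands the job in; it is judged then, once.
Trained networks look in a picture, given as the dict that the camera call returned (one of the last four; its "shot" number tells which), for a name from the list of things; names that differ only in an ending like _2 or _b are one class to them, and where a whole thing is asked for, a point or a joint stands for the part that bears it (a point fixed in the world has none). Each returns a list of dicts, best first, with "score" (0 to 1); they miss things now and then, are a little off and sometimes report something else, mostly with a low value. They report only what shows in the picture. A call takes as long as a camera call. They do not tell look-alikes from the thing itself.
- bot.spot_in(thing, picture): "xy" ([column, row] in pixels, amid what is visible of it).
- bot.tip_of(thing, picture): "xy" ([column, row] in pixels: a listed point, or the origin of a listed thing).
The state is a dict: "t": time; "q": joint angles; "joint_vel": joint speeds; "joint_torque": joint torques, N m; "eef_pos": TCP position; "tool_rot": TCP orientation; "contact_force": force on the tool from outside, world axes, zero at the start; "torque": the same for the moment, N m; "gripper_width": opening from 0.0 (shut) to 1.0 (fully open); "grasp_force": force on a finger pad.
Only numpy, scipy, OpenCV 4.12 (cv2) and the standard library are available. Lean on these libraries where they do the work, as an engineer would, in place of code of your own. Each camera call takes 0.05 s, during which the arm holds its last target. There are 200 camera calls.

## Working session

There is one attempt and no reset: what is moved stays moved. The work goes in short steps, Python scripts to look and compute and a tool call to move; the robot and the scene stay as the last step left them, time stands still between calls to the robot, and variables do not carry over. Pictures are saved under pics/ and viewed, at most 14 in all, crops included, and the job is handed in when it is done.

Besides the shell and the picture viewer there is one more tool, called as name([rows], argument=value, ...), one row to a line, values as JSON. jog_arm: Moves the arm, as the interface text tells. Its arguments: {"type":"object","properties":{"motion":{"type":"array"},"grip_force":{"type":"number"}},"required":["motion"]}

```bash
mkdir -p pics && cat > h.py <<'E'
import numpy as np, cv2
from station import bot
from scipy.spatial.transform import Rotation as R
def shot(name,save=None):
    o=bot.get_obs(); p=bot.read_camera(name)
    if name=="wrist":
        q=o['tool_rot']; T=np.eye(4); T[:3,:3]=R.from_quat([q[1],q[2],q[3],q[0]]).as_matrix(); T[:3,3]=o['eef_pos']
        T=T@np.array(p['tool_from_camera'])
    else: T=np.array(p['T'])
    if save: cv2.imwrite('pics/'+save,cv2.cvtColor(np.array(p['pixels']),cv2.COLOR_RGB2BGR))
    return p,np.array(p['camera_matrix']),T
def ray(xy,z,K,T):
    d=T[:3,:3]@np.linalg.inv(K)@np.array([xy[0],xy[1],1.]); return T[:3,3]+d*(z-T[2,3])/d[2]
def proj(P,K,T):
    c=np.linalg.inv(T)@np.append(P,1); u=K@c[:3]; return u[:2]/u[2]
E
python3 - <<'E'
from h import *
np.set_printoptions(precision=4,suppress=True)
print(bot.get_obs())
for n in ("top","side","wrist"):
    p,K,T=shot(n,n+"0.png"); print(n,T.round(3).tolist(),K[0,0])
    for th,z in (("socket_1",.05),("clip_1",.016),("rail",0)):
        for f in (bot.spot_in,bot.tip_of):
            for d in f(th,p)[:7]:
                print(th,f.__name__,np.round(d['xy'],1),round(d['score'],2),ray(d['xy'],z,K,T).round(3))
E
```

```text
{'t': 0.0, 'q': array([-1.2811,  0.4778,  0.0223,  1.5564, -0.0115,  1.1093, -0.0831]), 'joint_vel': array([ 0.0009,  0.0003,  0.0008, -0.0001,  0.0003,  0.0002,  0.0012]), 'joint_torque': array([ -0.0007, -59.6453,   1.608 , -28.1191,   0.0126,   0.0095,
         0.    ]), 'eef_pos': array([0.2613, 0.6217, 0.2303]), 'tool_rot': array([-0.0001,  0.1976,  0.9803, -0.0009]), 'contact_force': array([-0.744 ,  0.6812,  0.5978]), 'torque': array([-0.0496, -0.0249,  0.0118]), 'grasp_force': 0.0, 'gripper_width': 1.0005566124489573}
top [[-0.018, -0.994, 0.11, 0.408], [-0.999, 0.022, 0.027, -0.006], [-0.029, -0.11, -0.994, 0.89], [0.0, 0.0, 0.0, 1.0]] 401.9301234324274
socket_1 call [295.4 129.3] 0.77 [0.66  0.053 0.05 ]
socket_1 call [321.1 150.9] 0.74 [ 0.611 -0.001  0.05 ]
socket_1 call [342.4 166.6] 0.48 [ 0.576 -0.046  0.05 ]
socket_1 call [360.4 183.9] 0.47 [ 0.538 -0.083  0.05 ]
socket_1 call [248.5 167.7] 0.45 [0.578 0.154 0.05 ]
socket_1 call [331.6 279.3] 0.44 [ 0.341 -0.018  0.05 ]
socket_1 call [339.4 174.2] 0.21 [ 0.56  -0.039  0.05 ]
socket_1 call [299.  136.9] 0.83 [0.643 0.0
[... 1780 characters left out ...]
 197.2] 0.73 [ 0.623 -0.028  0.016]
clip_1 call [242.9 226.8] 0.69 [0.64  0.057 0.016]
clip_1 call [312.  183.3] 0.64 [ 0.518 -0.077  0.016]
clip_1 call [321.2 167.5] 0.57 [ 0.499 -0.133  0.016]
clip_1 call [236.2 221.4] 0.68 [0.654 0.043 0.016]
clip_1 call [287.6 196.8] 0.66 [ 0.564 -0.031  0.016]
clip_1 call [321.5 170.2] 0.64 [ 0.499 -0.123  0.016]
clip_1 call [262.3 208.5] 0.63 [0.61  0.005 0.016]
clip_1 call [304.8 182.7] 0.63 [ 0.532 -0.078  0.016]
rail call [273.9 207.6] 0.76 [ 0.591 -0.017  0.   ]
rail call [287.4 199.6] 0.63 [ 0.566 -0.042  0.   ]
wrist [[0.387, 0.891, 0.237, 0.202], [0.922, -0.374, -0.099, 0.647], [0.0, 0.257, -0.966, 0.375], [0.0, 0.0, 0.0, 1.0]] 352.7815614275384
```

```bash
python3 - <<'E'
import cv2
t=cv2.imread('pics/top0.png')[90:310,220:430]; cv2.imwrite('pics/top0c.png',cv2.resize(t,None,fx=2.7,fy=2.7,interpolation=cv2.INTER_CUBIC))
s=cv2.imread('pics/side0.png')[120:300,200:440]; cv2.imwrite('pics/side0c.png',cv2.resize(s,None,fx=3.2,fy=3.2,interpolation=cv2.INTER_CUBIC))
E
```

```text
(no output)
```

View pics/top0c.png

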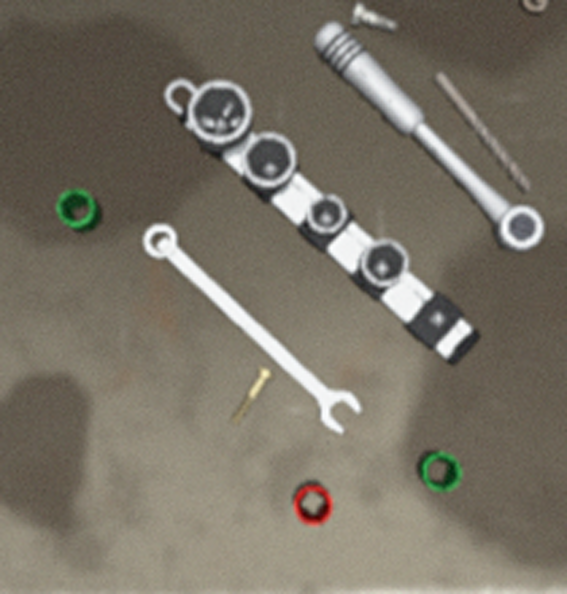

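View pics/side0c.png

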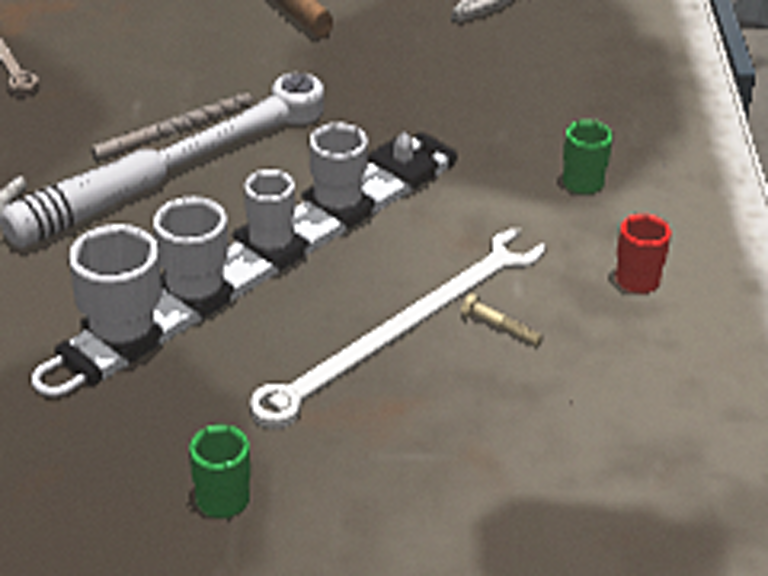

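The rail from the loop end carries s4 at top-crop (218,112), s3 at (268,160), s1 at (325,214) and s2 at (384,262). Clip 5 at (437,320) is empty, and the look-alikes are green and red. My plan is s2→5, s4→4, s1→1, s3→3, s2→2. First I move the wrist camera over the rail.

jog_arm([
  [0,0,0.18,-49,-45,0,60],
  [0,0,0.36,-98,-90,0,60],
  [0,0,0.54,-147,-135,0,60],
  [0,0,0.72,-196,-180,0,60],
  [0,0,0.9,-245,-224,0,60],
  [0,0,1.08,-294,-269,0,60],
  [0,0,1.26,-343,-314,0,60],
  [0,0,1.44,-392,-359,0,60],
  [0,0,1.62,-441,-404,0,60],
  [0,0,1.8,-490,-448,0,60],
])

```text
t: 2.3
eef_pos: [0.5239, 0.0531, 0.2318]
tool_rot: [-0.0, 0.892, 0.452, 0.001]
contact_force: [2.3, 0.8, -0.2]
gripper_width: 0.705
grasp_force: 0.0
```

```bash
cat >> h.py <<'E'
def move(x,y,z,yaw):
    """shift (mm) and turn in tool axes to bring TCP to x,y,z, pointing down, tool x at yaw"""
    o=bot.get_obs(); q=o['tool_rot']; A=R.from_quat([q[1],q[2],q[3],q[0]])
    B=R.from_matrix(np.array([[np.cos(yaw),np.sin(yaw),0],[np.sin(yaw),-np.cos(yaw),0],[0,0,-1]]))
    print("t",round(o['t'],2),"pos",np.round(o['eef_pos'],4),"turn",(A.inv()*B).as_rotvec().round(4),"shift",(A.inv().apply(np.array([x,y,z])-o['eef_pos'])*1000).round(1))
E
python3 -c "
from h import *
move(.567,-.041,.23,np.deg2rad(43.6)); print(bot.get_obs()['q'])"
```

```text
t 2.3 pos [0.5239 0.0531 0.2318] turn [ 0.0002 -0.0014  0.1773] shift [-50.4  90.4   1.7]
[-0.7212108   0.25586891  0.60152526  1.94005486 -0.17248313  0.99478011
 -0.67308328]
```

jog_arm([
  [0,0,0.17,-30,55,0,60],
  [0,0,0.177,-50,90,2,60],
  [0,0,0.177,-50,90,2,60],
  [0,0,0.177,-50,90,2,60],
])

```text
t: 2.8
eef_pos: [0.5665, -0.0378, 0.2291]
tool_rot: [-0.0, 0.927, 0.374, -0.0]
contact_force: [0.3, -0.5, -0.1]
gripper_width: 0.705
grasp_force: 0.0
```

```bash
python3 - <<'E'
from h import *
move(.567,-.041,.23,np.deg2rad(43.6)); print(bot.get_obs()['q'].round(3))
p,K,T=shot("wrist","w1.png")
for th,z in (("socket_1",.06),("clip_1",.016)):
    for f in ("spot_in","tip_of"):
        for d in getattr(bot,f)(th,p)[:7]:
            print(th,f,np.round(d['xy'],1),round(d['score'],2),ray(d['xy'],z if f=="spot_in" else .016,K,T).round(4))
E
```

```text
t 2.8 pos [ 0.5665 -0.0378  0.2291] turn [-0.0008 -0.0001  0.0063] shift [-1.9  2.6 -0.9]
[-0.56   0.35   0.658  1.852 -0.249  1.023 -0.604]
socket_1 spot_in [174.1   9.6] 0.93 [0.5867 0.1396 0.06  ]
socket_1 spot_in [325.4 235.6] 0.83 [ 0.5328 -0.0834  0.06  ]
socket_1 spot_in [321.2 176.6] 0.8 [ 0.5708 -0.0409  0.06  ]
socket_1 spot_in [325.1 111.5] 0.8 [ 0.6141 -0.0034  0.06  ]
socket_1 spot_in [317.6  36.4] 0.74 [0.6525 0.0427 0.06  ]
socket_1 spot_in [255.1 339. ] 0.59 [ 0.4017 -0.1106  0.06  ]
socket_1 tip_of [326.4 220.5] 0.89 [ 0.5345 -0.0848  0.016 ]
socket_1 tip_of [254.3 332.8] 0.89 [ 0.3775 -0.1209  0.016 ]
socket_1 tip_of [317.7  50.1] 0.79 [0.6495 0.0394 0.016 ]
socket_1 tip_of [321.4 108.6] 0.76 [ 6.136e-01 -4.000e-04  1.600e-02]
socket_1 tip_of [183.8  14.8] 0.74 [0.5857 0.1492 0.016 ]
socket_1 tip_of [317.7 167.2] 0.64 [ 0.5693 -0.0382  0.016 ]
clip_1 spot_in [317.4  46.8] 0.82 [0.6514 0.0416 0.016 ]
clip_1 spot_in [324.1 165.3] 0.78 [ 0.5753 -0.0415  0.016 ]
clip_1 spot_in [319.3 108.4] 0.75 [0.6123 0.0013 0.016 ]
clip_1 spot_in [327.9 274.5] 0.75 [ 0.4905 -0.1303  0.016 ]
clip_1 spot_in [326.5 220.8] 0.54 [ 0.5343 -0.0851  0.016 ]
clip_1 tip_of [322.8 170.5] 0.96 [ 0.5705 -0.0443  0.016 ]
clip_1 tip_of [330.2 271.3] 0.82 [ 0.495  -0.1294  0.016 ]
clip_1 tip_of [322.8 219.5] 0.63 [ 0.5326 -0.0813  0.016 ]
clip_1 tip_of [317.1  47.7] 0.52 [0.6506 0.0413 0.016 ]
clip_1 tip_of [320.2 106.3] 0.52 [0.6144 0.002  0.016 ]
clip_1 tip_of [320.3 167.6] 0.39 [ 0.5709 -0.0404  0.016 ]
```

View pics/w1.png

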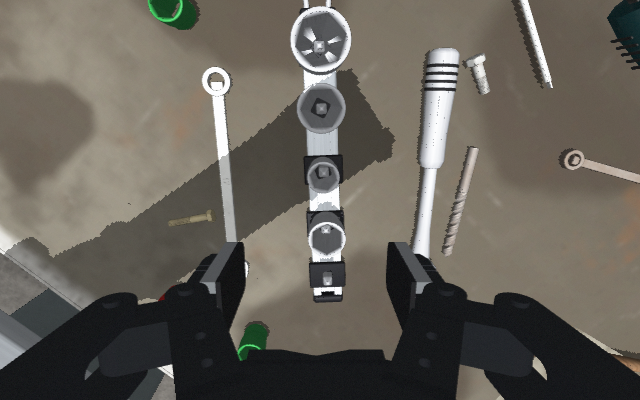

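```bash
python3 - <<'E'
from h import *
p,K,T=shot("wrist")
g=cv2.cvtColor(np.array(p['pixels']),cv2.COLOR_RGB2BGR)
cv2.imwrite('pics/w1c.png',cv2.resize(g[0:300,280:370],None,fx=4,fy=4,interpolation=cv2.INTER_CUBIC)[:1200])
a=cv2.imread('pics/w1c.png'); cv2.imwrite('pics/w1d.png',np.hstack([a[:600],a[600:1200]]))
for n,xy,z in (("s4",(320.5,41),.068),("s3",(321,108),.063),("s1",(323,176),.056),("s2",(326.5,238.5),.059)): print(n,ray(xy,z,K,T).round(4))
P=[ray(xy,.0335,K,T) for xy in ((319,46),(321,110),(323,172),(326,231),(327.5,278))]
for i in P: print(i.round(4))
P=np.array(P); d=P[0]-P[4]; print(np.rad2deg(np.arctan2(d[1],d[0])),np.linalg.norm(np.diff(P,axis=0),axis=1))
E
```

```text
s4 [0.6507 0.0385 0.068 ]
s3 [0.6138 0.0018 0.063 ]
s1 [ 0.5719 -0.0417  0.056 ]
s2 [ 0.5313 -0.086   0.059 ]
[0.651  0.0401 0.0335]
[0.6125 0.     0.0335]
[ 0.5718 -0.0425  0.0335]
[ 0.5302 -0.0875  0.0335]
[ 0.4935 -0.1257  0.0335]
46.47026426152782 [0.05557827 0.05886507 0.06131435 0.05295826]
```

View pics/w1d.png

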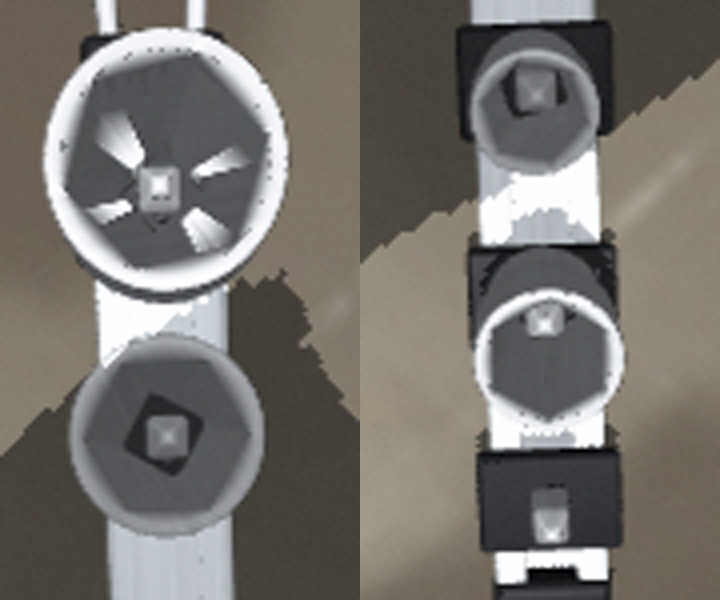

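```bash
python3 - <<'E'
from h import *
p,K,T=shot("wrist")
for n,xy,z in (("s4",(321.4,39.8),.068),("s3",(321.9,108.5),.063),("s1",(323.9,177.4),.056),("s2",(327.4,239.9),.059),("base5",(327.5,275),.016)): print(n,ray(xy,z,K,T).round(4))
for z in (.0335,.0275):
    P=np.array([ray(xy,z,K,T) for xy in ((320.2,46.2),(321.8,109.2),(324.2,172),(326.2,230.5),(327.7,278))]); print(P.round(4))
    d=P[0]-P[4]; print(np.rad2deg(np.arctan2(d[1],d[0])),np.linalg.norm(np.diff(P,axis=0),axis=1))
# cross-check the rim centres against the fixed top camera
pt,Kt,Tt=shot("top")
x=cv2.imread('pics/top0.png')
for n,P in (("s4",(.6507,.0385,.068)),("s1",(.5719,-.0417,.056)),("clip5",(.4935,-.1257,.0335))): print(n,((proj(P,Kt,Tt)-[220,90])*2.7).round(0))
move(.5313,-.086,.12,np.deg2rad(46.5))
E
```

```text
s4 [0.6519 0.0383 0.068 ]
s3 [0.6141 0.0007 0.063 ]
s1 [ 0.5716 -0.0435  0.056 ]
s2 [ 0.5309 -0.0879  0.059 ]
base5 [ 0.49   -0.1302  0.016 ]
[[ 6.518e-01  3.890e-02  3.350e-02]
 [ 6.136e-01 -3.000e-04  3.350e-02]
 [ 5.727e-01 -4.360e-02  3.350e-02]
 [ 5.307e-01 -8.750e-02  3.350e-02]
 [ 4.937e-01 -1.261e-01  3.350e-02]]
46.23400823300719 [0.05467968 0.05961113 0.06073088 0.05350488]
[[ 6.524e-01  3.950e-02  2.750e-02]
 [ 6.136e-01 -4.000e-04  2.750e-02]
 [ 5.719e-01 -4.450e-02  2.750e-02]
 [ 5.293e-01 -8.920e-02  2.750e-02]
 [ 4.916e-01 -1.285e-01  2.750e-02]]
46.234008233007174 [0.05564565 0.06066422 0.06180376 0.0544501 ]
s4 [220. 110.]
s1 [325. 210.]
clip5 [433. 311.]
t 3.2 pos [ 0.5667 -0.0379  0.2294] turn [-0.0002 -0.0003 -0.0438] shift [-58.9  10.1 109.4]
```

```bash
python3 -c "
from h import *
move(.455,-.167,.2,np.deg2rad(46.2))"
```

```text
t 3.2 pos [ 0.5667 -0.0379  0.2294] turn [-0.0002 -0.0003 -0.0386] shift [-170.    15.3   29.3]
```

jog_arm([
  [0,0,-0.039,-57,5,10,60],
  [0,0,-0.039,-114,10,20,60],
  [0,0,-0.039,-170,15,29,60],
  [0,0,-0.039,-170,15,29,60],
  [0,0,-0.039,-170,15,29,60],
  [0,0,-0.039,-170,15,29,60],
])

```text
t: 3.95
eef_pos: [0.4558, -0.1662, 0.2005]
tool_rot: [0.0, 0.919, 0.393, 0.0]
contact_force: [0.5, 0.6, -0.7]
gripper_width: 0.706
grasp_force: 0.0
```

```bash
python3 - <<'E'
from h import *
move(.5309,-.0879,.12,np.deg2rad(46.2))
p,K,T=shot("wrist","w2.png"); print(T[:3,3].round(3))
g=cv2.imread('pics/w2.png'); cv2.imwrite('pics/w2c.png',cv2.resize(g[0:300,270:380],None,fx=4,fy=4,interpolation=cv2.INTER_CUBIC))
a=cv2.imread('pics/w2c.png'); cv2.imwrite('pics/w2d.png',cv2.resize(np.hstack([a[:600],a[600:1200]]),(800,545)))
for d in bot.tip_of("clip_1",p)[:6]: print(np.round(d['xy'],1),d['score'],ray(d['xy'],.016,K,T).round(4))
for n,P in (("s2",(.5309,-.0879,.059)),("c5",(.4916,-.1285,.0275))): print(n,proj(P,K,T))
E
```

```text
t 3.95 pos [ 0.4558 -0.1662  0.2005] turn [ 0.0005 -0.0004  0.0018] shift [1.085e+02 1.000e-01 8.050e+01]
[ 0.501 -0.12   0.344]
[314.9 122.6] 0.86 [ 0.4887 -0.1313  0.016 ]
[313.8  45.4] 0.83 [ 0.5332 -0.0834  0.016 ]
s2 [315.45715321  43.17746002]
c5 [315.0253489  118.63467422]
```

View pics/w2d.png

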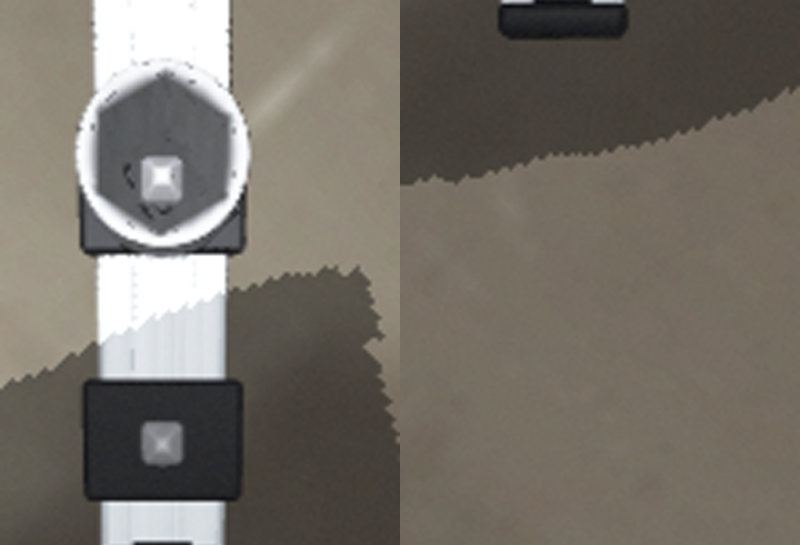

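```bash
python3 - <<'E'
from h import *
p,K,T=shot("wrist")
print("base5",ray((315,120.9),.016,K,T)); 
for z in (.0335,.0275): print("tips",z,ray((314.6,122.1),z,K,T).round(4),ray((314.6,49),z,K,T).round(4))
print("s2",ray((314.8,41.8),.059,K,T).round(4))
E
```

```text
base5 [ 0.48955612 -0.13044392  0.016     ]
tips 0.0335 [ 0.4892 -0.1304  0.0335] [ 0.5297 -0.088   0.0335]
tips 0.0275 [ 0.489  -0.1306  0.0275] [ 0.5303 -0.0874  0.0275]
s2 [ 0.5309 -0.0871  0.059 ]
```

jog_arm([
  [0,0,0,54,0,40,60],
  [0,0,0,109,0,80,60],
  [0,0,0,109,0,80,60],
  [0,0,0,109,0,120,60],
  [0,0,0,109,0,150,60],
  [0,0,0,109,0,172,60],
  [0,0,0,109,0,173,60],
  [0,0,0,109,0,173,60],
])

```text
t: 5.1
eef_pos: [0.5307, -0.0891, 0.0282]
tool_rot: [0.0, 0.92, 0.392, 0.0]
contact_force: [1.1, -0.1, 0.1]
gripper_width: 0.703
grasp_force: 0.0
```

```bash
python3 -c "
from h import *
move(.5309,-.0872,.027,np.deg2rad(46.2))
shot('wrist','w3.png')"
```

```text
t 5.1 pos [ 0.5307 -0.0891  0.0282] turn [ 0.0009 -0.0006 -0.0009] shift [ 1.5 -1.2  1.2]
```

View pics/w3.png

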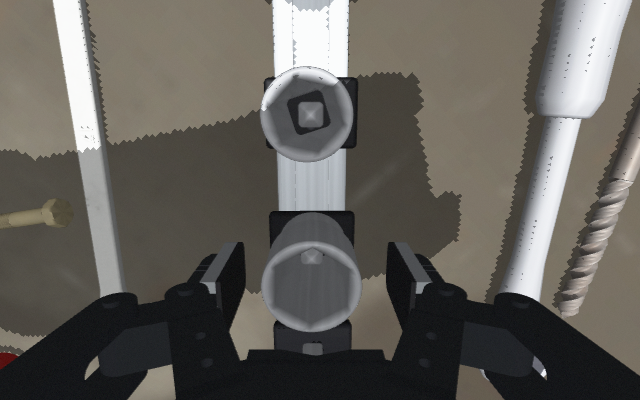

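s2 sits midway between the pads, with its rim centred near (310,290) and the pads at columns 243 and 388. Closing now.

jog_arm([
  [0,0,0,1,-1,1,45],
  [0,0,0,1,-1,1,30],
  [0,0,0,1,-1,1,25],
  [0,0,0,1,-1,1,25],
  [0,0,0,1,-1,1,25],
], grip_force=60)

```text
t: 5.78
eef_pos: [0.5308, -0.087, 0.0273]
tool_rot: [-0.0, 0.92, 0.392, 0.001]
contact_force: [-0.8, 1.3, 6.4]
gripper_width: 0.41
grasp_force: 59.0
```

```bash
python3 -c "
from h import *
move(.4895,-.1304,.067,np.deg2rad(46.2)); o=bot.get_obs(); print(o['gripper_width']*85.4,o['grasp_force'],o['contact_force'])"
```

```text
t 5.78 pos [ 0.5308 -0.087   0.0273] turn [ 0.0004 -0.0015 -0.0006] shift [-59.8   0.3 -39.8]
35.019631393744056 59.04220595955849 [-0.84648798  1.3398757   6.38842485]
```

jog_arm([
  [0,0,0,0,0,-20,25],
  [0,0,0,0,0,-30,25],
  [0,0,0,-30,0,-30,25],
  [0,0,0,-60,0,-30,25],
  [0,0,0,-60,0,-30,25],
  [0,0,0,-60,0,-30,25],
  [0,0,0,-60,0,-30,25],
])

```text
t: 6.65
eef_pos: [0.4894, -0.1298, 0.0563]
tool_rot: [-0.0, 0.92, 0.393, 0.0]
contact_force: [0.7, 0.2, -2.4]
gripper_width: 0.412
grasp_force: 60.1
```

```bash
python3 -c "
from h import *
move(.4895,-.1304,.0275,np.deg2rad(46.2)); o=bot.get_obs(); print(o['gripper_width']*85.4,o['grasp_force'],o['contact_force'])"
```

```text
t 6.65 pos [ 0.4894 -0.1298  0.0563] turn [ 0.0002 -0.0005  0.0008] shift [-0.4  0.5 28.8]
35.227399516102714 60.12046705931425 [ 0.69904952  0.22754533 -2.44264514]
```

jog_arm([
  [0,0,0,0,0,8,25],
  [0,0,0,0,0,16,25],
  [0,0,0,0,0,22,25],
  [0,0,0,0,0,27,25],
  [0,0,0,0,0,29,25],
  [0,0,0,0,0,29,25],
])

```text
t: 7.4
eef_pos: [0.4884, -0.1306, 0.0274]
tool_rot: [-0.0, 0.92, 0.392, -0.0]
contact_force: [-2.0, 0.1, -0.3]
gripper_width: 0.407
grasp_force: 60.3
```

jog_arm([
  [0,0,0,0,0,0,45],
  [0,0,0,0,0,0,60],
  [0,0,0,0,0,-30,65],
  [0,0,0,0,0,-80,70],
  [0,0,0,50,0,-135,70],
  [0,0,0,105,0,-170,70],
  [0,0,0,145,0,-170,70],
  [0,0,0,145,0,-170,70],
  [0,0,0,145,0,-170,70],
])

```text
t: 8.52
eef_pos: [0.5884, -0.0264, 0.1969]
tool_rot: [0.0, 0.92, 0.392, -0.001]
contact_force: [-0.5, -0.4, 0.3]
gripper_width: 0.821
grasp_force: 0.0
```

```bash
python3 - <<'E'
from h import *
move(.652,.0385,.12,np.deg2rad(46.2))
p,K,T=shot("wrist","w4.png"); print(T[:3,3].round(3)); np.savez('w4.npz',K=K,T=T)
g=cv2.imread('pics/w4.png'); a=cv2.resize(g[0:320,270:380],None,fx=3.6,fy=3.6,interpolation=cv2.INTER_CUBIC)
cv2.imwrite('pics/w4d.png',np.hstack([a[:576],a[576:1152]]))
E
```

```text
t 8.53 pos [ 0.5884 -0.0264  0.1969] turn [-0.0002  0.001  -0.0007] shift [90.9  0.9 76.8]
[0.634 0.02  0.341]
```

View pics/w4d.png

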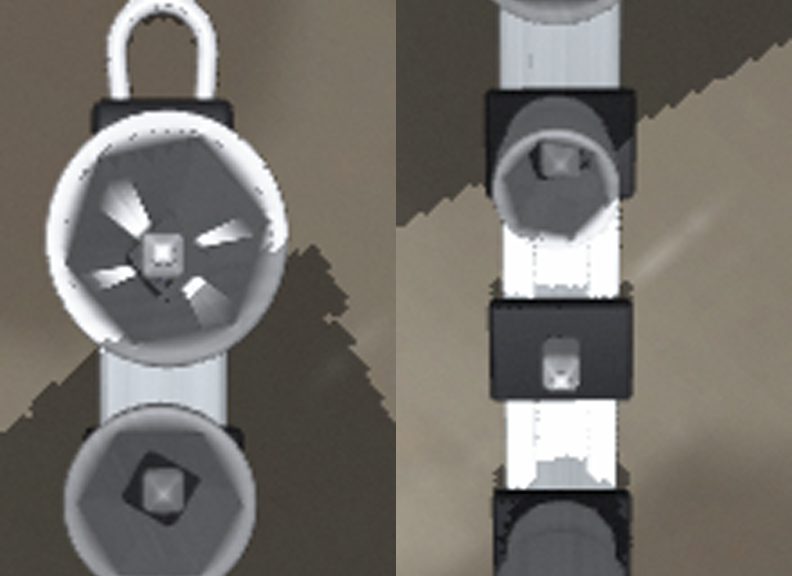

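```bash
python3 - <<'E'
from h import *
f=np.load('w4.npz');K,T=f['K'],f['T']
for n,xy,z in (("s4",(316.1,66.1),.068),("s3",(314.4,139),.063),("s1",(314.6,211.5),.056),("base4",(316,256.9),.016),("t1",(315.3,70.3),.0275),("t2",(315.3,136.4),.0275),("t3",(316.1,204.4),.0275),("t4",(316.1,262.8),.0275)): print(n,ray(xy,z,K,T).round(4))
move(.652,.0385,.034,np.deg2rad(46.2))
E
```

```text
s4 [0.6518 0.0387 0.068 ]
s3 [0.6141 0.0014 0.063 ]
s1 [ 0.5717 -0.0429  0.056 ]
base4 [ 0.5312 -0.087   0.016 ]
t1 [0.6517 0.0396 0.0275]
t2 [0.6138 0.     0.0275]
t3 [ 0.5713 -0.0453  0.0275]
t4 [ 0.5306 -0.0877  0.0275]
t 8.57 pos [ 0.588  -0.0272  0.1969] turn [-0.0005  0.0013 -0.0021] shift [ 91.9   0.6 162.8]
```

jog_arm([
  [0,0,0,46,0,35,70],
  [0,0,0,92,0,70,70],
  [0,0,0,92,0,90,70],
  [0,0,0,92,0.5,120,70],
  [0,0,0,92,0.5,150,70],
  [0,0,0,92,0.5,163,70],
  [0,0,0,92,0.5,163,60],
  [0,0,0,92,0.5,163,45],
  [0,0,0,92,0.5,163,38],
  [0,0,0,92,0.5,163,38],
])

```text
t: 9.82
eef_pos: [0.6538, 0.0397, 0.0358]
tool_rot: [0.0, 0.92, 0.392, 0.001]
contact_force: [-1.4, -0.4, 6.5]
gripper_width: 0.559
grasp_force: 63.0
```

jog_arm([
  [0,0,0,0,0,0,38],
  [0,0,0,0,0,-20,38],
  [0,0,0,0,0,-40,38],
  [0,0,0,0,0,-62,38],
])

```text
t: 10.32
eef_pos: [0.6532, 0.0402, 0.098]
tool_rot: [0.0, 0.92, 0.392, 0.0]
contact_force: [0.8, -0.2, -4.1]
gripper_width: 0.552
grasp_force: 62.9
```

```bash
python3 - <<'E'
from h import *
o=bot.get_obs(); print(o['gripper_width']*85.4,o['grasp_force'],o['contact_force'])
move(.5308,-.0874,.034,np.deg2rad(46.2))
shot("side","s1.png"); s=cv2.imread('pics/s1.png')[60:300,180:440]; cv2.imwrite('pics/s1c.png',cv2.resize(s,None,fx=2,fy=2))
E
```

```text
47.11351789718743 62.94885903596878 [ 0.82328421 -0.18856344 -4.13761581]
t 10.32 pos [0.6532 0.0402 0.098 ] turn [ 0.0002 -0.0004 -0.0004] shift [-176.8    0.    63.9]
```

View pics/s1c.png

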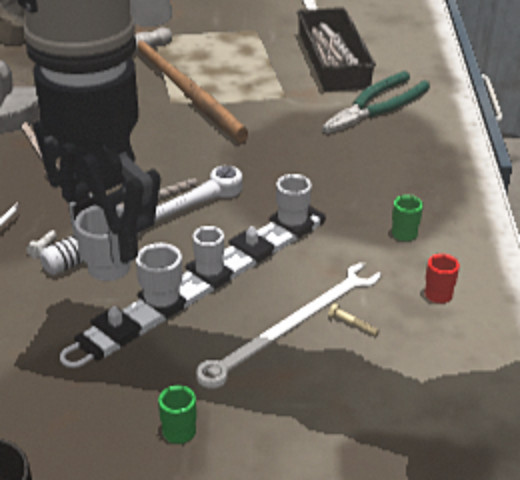

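jog_arm([
  [0,0,0,-30,0,-6,38],
  [0,0,0,-80,0,-6,38],
  [0,0,0,-130,0,-6,38],
  [0,0,0,-175,0,-6,38],
  [0,0,0,-175,0,5,38],
  [0,0,0,-175,0,20,38],
  [0,0,0,-175,0,32,38],
  [0,0,0,-175,0,32,38],
  [0,0,0,-175,0,32,38],
])

```text
t: 11.5
eef_pos: [0.5323, -0.0859, 0.0642]
tool_rot: [0.0, 0.92, 0.392, -0.0]
contact_force: [-0.3, 0.1, -4.4]
gripper_width: 0.555
grasp_force: 63.0
```

```bash
python3 - <<'E'
from h import *
o=bot.get_obs(); print(o['gripper_width']*85.4,o['contact_force'])
move(.5322,-.0860,.0358,np.deg2rad(46.2))
E
```

```text
47.406562075356945 [-0.25506084  0.12999506 -4.44806228]
t 11.5 pos [ 0.5323 -0.0859  0.0642] turn [0.0002 0.0002 0.0001] shift [-0.1 -0.1 28.4]
```

jog_arm([
  [0,0,0,0,0,8,38],
  [0,0,0,0,0,16,38],
  [0,0,0,0,0,22,38],
  [0,0,0,0,0,27,38],
  [0,0,0,0,0,29,38],
  [0,0,0,0,0,29,38],
  [0,0,0,0,0,29,38],
])

```text
t: 12.38
eef_pos: [0.5317, -0.0861, 0.0357]
tool_rot: [-0.0, 0.92, 0.392, -0.0]
contact_force: [-3.3, 1.3, 5.9]
gripper_width: 0.551
grasp_force: 64.0
```

jog_arm([
  [0,0,0,0,0,0,50],
  [0,0,0,0,0,0,64],
  [0,0,0,0,0,-15,64],
  [0,0,0,0,0,-45,64],
  [0,0,0,20,0,-60,64],
  [0,0,0,59,-1,-60,64],
  [0,0,0,59,-1,-60,60],
  [0,0,0,59,-1,-60,60],
])

```text
t: 13.38
eef_pos: [0.5719, -0.0433, 0.0958]
tool_rot: [0.0, 0.92, 0.392, 0.0]
contact_force: [-0.6, -0.3, 0.4]
gripper_width: 0.702
grasp_force: 0.0
```

```bash
python3 - <<'E'
from h import *
move(.5717,-.0431,.026,np.deg2rad(46.2))
p,K,T=shot("wrist","w5.png"); 
E
```

```text
t 13.38 pos [ 0.5719 -0.0433  0.0958] turn [ 0.0005  0.0001 -0.0005] shift [-0.  -0.3 69.8]
```

View pics/w5.png

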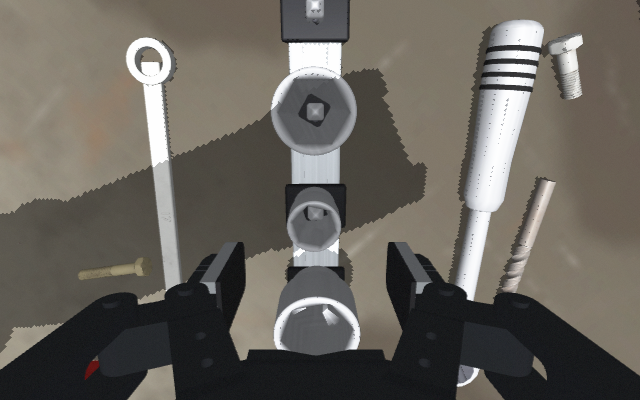

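s1 at (315,220) lies straight ahead between the pads, s4 is seated on clip 4 and s3 is at (314,110). I lower onto s1 and grip it.

jog_arm([
  [0,0,0,0,0,30,60],
  [0,0,0,0,0,60,60],
  [0,0,0,0,0,70,60],
  [0,0,0,0,0,70,50],
  [0,0,0,0,0,70,35],
  [0,0,0,0,0,70,22],
  [0,0,0,0,0,70,20],
  [0,0,0,0,0,70,20],
  [0,0,0,0,0,70,20],
  [0,0,0,0,0,70,20],
])

```text
t: 14.68
eef_pos: [0.5728, -0.0431, 0.0267]
tool_rot: [0.0, 0.92, 0.392, 0.001]
contact_force: [-2.4, 0.2, 5.3]
gripper_width: 0.337
grasp_force: 58.8
```

jog_arm([
  [0,0,0,0,0,-20,20],
  [0,0,0,0,0,-45,20],
  [0,0,0,0,0,-75,20],
  [0,0,0,0,0,-75,20],
])

```text
t: 15.18
eef_pos: [0.574, -0.0431, 0.1035]
tool_rot: [0.001, 0.92, 0.392, 0.003]
contact_force: [-0.6, 0.3, -0.8]
gripper_width: 0.334
grasp_force: 59.3
```

```bash
python3 - <<'E'
from h import *
o=bot.get_obs(); print(o['gripper_width']*85.4,o['grasp_force'],o['contact_force'])
move(.652,.0392,.056,np.deg2rad(46.2))
E
```

```text
28.556381556007516 59.32647496461868 [-0.57775176  0.25636588 -0.81197287]
t 15.18 pos [ 0.574  -0.0431  0.1035] turn [ 0.0037 -0.0043 -0.0008] shift [113.2  -1.   48. ]
```

jog_arm([
  [0,0,0,50,0,0,20],
  [0,0,0,100,-1,0,20],
  [0,0,0,114,-1,10,20],
  [0,0,0,114,-1,30,20],
  [0,0,0,114,-1,46,20],
  [0,0,0,114,-1,46,20],
  [0,0,0,114,-1,46,20],
])

```text
t: 16.05
eef_pos: [0.6501, 0.0389, 0.0545]
tool_rot: [0.0, 0.92, 0.391, -0.0]
contact_force: [-0.4, 0.3, -1.6]
gripper_width: 0.332
grasp_force: 59.3
```

```bash
python3 - <<'E'
from h import *
move(.6526,.0398,.0267,np.deg2rad(46.2))
E
```

```text
t 16.05 pos [0.6501 0.0389 0.0545] turn [ 0.0003  0.0002 -0.0022] shift [ 2.4  1.1 27.8]
```

jog_arm([
  [0,0,0,2,1,6,20],
  [0,0,0,2,1,13,20],
  [0,0,0,2,1,20,20],
  [0,0,0,2,1,26,20],
  [0,0,0,2,1,28,20],
  [0,0,0,2,1,28,20],
  [0,0,0,2,1,28,20],
])

```text
t: 16.92
eef_pos: [0.6521, 0.0408, 0.0268]
tool_rot: [-0.0, 0.92, 0.392, -0.0]
contact_force: [-2.9, 0.8, 4.0]
gripper_width: 0.336
grasp_force: 59.9
```

jog_arm([
  [0,0,0,0,0,0,35],
  [0,0,0,0,0,0,55],
  [0,0,0,0,0,-15,66],
  [0,0,0,0,0,-45,66],
  [0,0,0,-20,0,-70,66],
  [0,0,0,-55,0,-70,66],
  [0,0,0,-55,0,-70,66],
  [0,0,0,-55,0,-70,66],
])

```text
t: 17.92
eef_pos: [0.6149, 0.0016, 0.097]
tool_rot: [-0.0, 0.92, 0.392, 0.001]
contact_force: [-0.9, -0.2, 0.0]
gripper_width: 0.774
grasp_force: 0.0
```

```bash
python3 - <<'E'
from h import *
move(.6141,.0010,.031,np.deg2rad(46.2))
p,K,T=shot("wrist","w6.png"); 
E
```

```text
t 17.93 pos [0.6149 0.0016 0.097 ] turn [ 0.0004 -0.0014 -0.0004] shift [-1.1 -0.2 66. ]
```

View pics/w6.png

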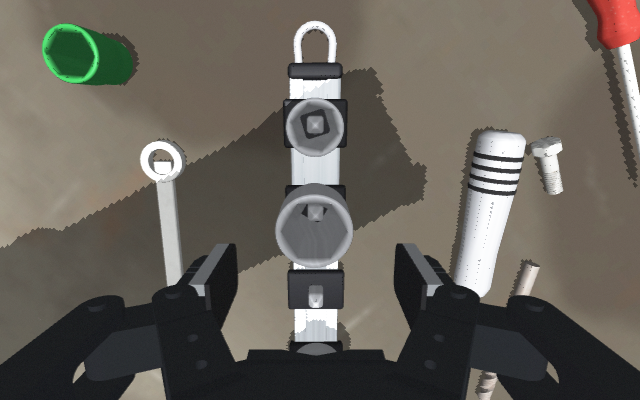

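s1 is seated on clip 1 at (315,126). s3 at (314,228) is between the pads and nothing is in the way, so I lower and grip.

jog_arm([
  [0,0,0,-1,0,30,66],
  [0,0,0,-1,0,56,66],
  [0,0,0,-1,0,66,66],
  [0,0,0,-1,0,66,55],
  [0,0,0,-1,0,66,40],
  [0,0,0,-1,0,66,32],
  [0,0,0,-1,0,66,32],
  [0,0,0,-1,0,66,32],
  [0,0,0,-1,0,66,32],
])

```text
t: 19.1
eef_pos: [0.6144, 0.0006, 0.0314]
tool_rot: [0.0, 0.92, 0.392, 0.001]
contact_force: [-1.9, 1.5, 5.9]
gripper_width: 0.476
grasp_force: 60.8
```

jog_arm([
  [0,0,0,0,0,-15,32],
  [0,0,0,0,0,-30,32],
  [0,0,0,-30,0,-30,32],
  [0,0,0,-61,0,-30,32],
  [0,0,0,-61,0,-30,32],
  [0,0,0,-61,0,-30,32],
  [0,0,0,-61,0,-30,32],
])

```text
t: 19.98
eef_pos: [0.5723, -0.0426, 0.0606]
tool_rot: [0.0, 0.92, 0.393, 0.001]
contact_force: [0.0, -0.6, -2.9]
gripper_width: 0.472
grasp_force: 61.1
```

```bash
python3 - <<'E'
from h import *
o=bot.get_obs(); print(o['gripper_width']*85.4,o['grasp_force'],o['contact_force'])
move(.5715,-.0448,.031,np.deg2rad(46.2))
E
```

```text
40.31681800817223 61.13618440926075 [ 0.01539475 -0.6000697  -2.87036559]
t 19.98 pos [ 0.5723 -0.0426  0.0606] turn [ 0.0004 -0.0009  0.0009] shift [-2.1  0.9 29.6]
```

jog_arm([
  [0,0,0,-2,1,6,32],
  [0,0,0,-2,1,13,32],
  [0,0,0,-2,1,20,32],
  [0,0,0,-2,1,26,32],
  [0,0,0,-2,1,29,32],
  [0,0,0,-2,1,29,32],
  [0,0,0,-2,1,29,32],
])

```text
t: 20.85
eef_pos: [0.5705, -0.0458, 0.0314]
tool_rot: [-0.0, 0.92, 0.392, -0.0]
contact_force: [-2.2, -0.3, 2.5]
gripper_width: 0.472
grasp_force: 61.5
```

jog_arm([
  [0,0,0,0,0,0,50],
  [0,0,0,0,0,0,62],
  [0,0,0,0,0,-20,62],
  [0,0,0,0,0,-60,62],
  [0,0,0,-40,0,-80,62],
  [0,0,0,-90,0,-80,60],
  [0,0,0,-118,-1,-80,60],
  [0,0,0,-118,-1,-80,60],
  [0,0,0,-118,-1,-80,60],
])

```text
t: 21.98
eef_pos: [0.4894, -0.1297, 0.1122]
tool_rot: [0.0, 0.92, 0.392, 0.001]
contact_force: [0.4, 0.2, 0.1]
gripper_width: 0.704
grasp_force: 0.0
```

```bash
python3 - <<'E'
from h import *
move(.4888,-.1304,.0272,np.deg2rad(46.2))
p,K,T=shot("wrist","w7.png"); 
E
```

```text
t 21.98 pos [ 0.4894 -0.1297  0.1122] turn [ 0.0011 -0.0016 -0.0001] shift [-1.  -0.1 85. ]
```

View pics/w7.png

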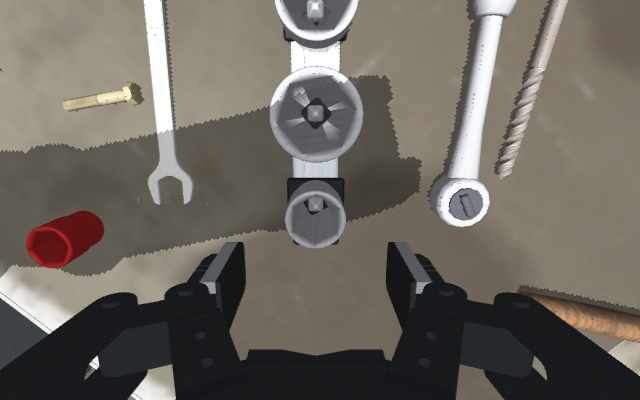

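s2 at (315,215) is upright and in line, s4 is seated at (316,113) and s3 at (316,10). I lower onto s2.

jog_arm([
  [0,0,0,-1,0,40,60],
  [0,0,0,-1,0,75,60],
  [0,0,0,-1,0,85,60],
  [0,0,0,-1,0,85,50],
  [0,0,0,-1,0,85,35],
  [0,0,0,-1,0,85,26],
  [0,0,0,-1,0,85,26],
  [0,0,0,-1,0,85,26],
  [0,0,0,-1,0,85,26],
])

```text
t: 23.15
eef_pos: [0.4885, -0.131, 0.0276]
tool_rot: [0.0, 0.92, 0.392, 0.001]
contact_force: [-1.6, 1.4, 7.1]
gripper_width: 0.409
grasp_force: 59.8
```

jog_arm([
  [0,0,0,0,0,-30,26],
  [0,0,0,0,0,-65,26],
  [0,0,0,0,0,-80,26],
  [0,0,0,50,0,-80,26],
  [0,0,0,105,0,-80,26],
  [0,0,0,155,0,-80,26],
  [0,0,0,180,0,-80,26],
  [0,0,0,180,0,-80,26],
  [0,0,0,180,0,-80,26],
])

```text
t: 24.28
eef_pos: [0.6112, -0.0019, 0.1058]
tool_rot: [0.0, 0.92, 0.392, -0.001]
contact_force: [-0.2, -0.7, -1.5]
gripper_width: 0.415
grasp_force: 60.5
```

```bash
python3 - <<'E'
from h import *
o=bot.get_obs(); print(o['gripper_width']*85.4,o['grasp_force'],o['contact_force'])
move(.6138,.0,.0272,np.deg2rad(46.2))
E
```

```text
35.44758166553116 60.48608064651489 [-0.22371816 -0.66352708 -1.51957509]
t 24.27 pos [ 0.6112 -0.0019  0.1058] turn [-0.0006  0.0014 -0.0012] shift [ 3.3  0.6 78.6]
```

jog_arm([
  [0,0,0,3,0.5,25,26],
  [0,0,0,3,0.5,45,26],
  [0,0,0,3,0.5,55,26],
  [0,0,0,3,0.5,63,26],
  [0,0,0,3,0.5,70,26],
  [0,0,0,3,0.5,76,26],
  [0,0,0,3,0.5,78,26],
  [0,0,0,3,0.5,78,26],
  [0,0,0,3,0.5,78,26],
])

```text
t: 25.4
eef_pos: [0.6149, 0.0007, 0.0286]
tool_rot: [0.0, 0.92, 0.392, 0.0]
contact_force: [-0.2, 0.0, -2.7]
gripper_width: 0.407
grasp_force: 60.5
```

jog_arm([
  [0,0,0,0,0,0,45],
  [0,0,0,0,0,0,60],
  [0,0,0,0,0,-20,62],
  [0,0,0,0,0,-70,62],
  [0,0,0,-30,0,-130,62],
  [0,0,0,-60,0,-180,62],
  [0,0,0,-60,0,-200,62],
  [0,0,0,-60,0,-200,62],
])

```text
t: 26.4
eef_pos: [0.5742, -0.043, 0.2313]
tool_rot: [0.0, 0.92, 0.392, 0.003]
contact_force: [-0.6, 0.8, -0.0]
gripper_width: 0.726
grasp_force: 0.0
```

```bash
python3 - <<'E'
from h import *
p,K,T=shot("wrist","w8.png"); C=[(.652,.0392),(.6138,0),(.5715,-.0448),(.5308,-.0874)]
for c,h in zip(C,(.04,.043,.047,.052)): print(proj((*c,.016+h),K,T).round(0))
shot("side","s8.png")
a=cv2.resize(cv2.imread('pics/w8.png')[:360,240:400],None,fx=1.6,fy=1.6); b=cv2.resize(cv2.imread('pics/s8.png')[120:288,200:350],(514,576))
cv2.imwrite('pics/f.png',np.hstack([a,b]))
print(bot.get_obs()['eef_pos'])
E
```

```text
[314.  45.]
[313. 112.]
[314. 182.]
[314. 245.]
[ 0.57290761 -0.04204066  0.2283023 ]
```

View pics/f.png

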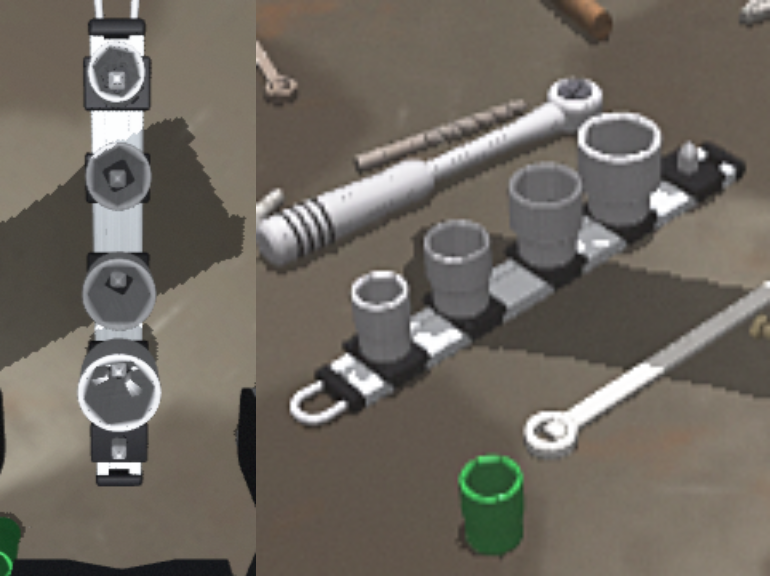

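The picture shows all four sockets upright and seated on their studs, rising in size from the loop. The wrist-crop rims at (117,72), (117,176), (118,292) and (119,392) match the predicted positions. Clip 5 is empty and the gripper is clear.

```bash
python3 -c "
from h import *
print(bot.hand_in())"
```

```text
the job is handed in; nothing more can be done
None
```

I handed the job in at about 26 s: in the last pictures all four sockets stand upright on their own clips, smallest next to the loop, clip 5 is empty and the gripper is clear; the hand-in returned no verdict.

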